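Hang the thermometer probe in the holder eye over the beaker

TASK

Take the thermometer probe (thick black handle with a wide collar) out of its parking tube and lower its stem through the ring eye of the holder that is above the small open beaker, so that the probe hangs upright on its collar with its tip in the beaker; hold it until the collar is down at the ring, then let go. Leave the beaker and the plain stirring rod where they stand.

Things in the scene. Friction and masses are not known exactly. Their poses are not given: they have to be found in the camera images.
- probe: loose thermometer probe, 80 g, upright; origin: middle of its handle, z up. Round black handle 24 mm wide, 58 mm long; below it a black collar 44 mm wide, 6 mm thick; below that a steel stem 8 mm thick, 85 mm long. It starts in a fixed grey parking tube (32 mm outside, 16 mm bore, rim 92 mm above the bench, foot 72 mm wide), collar on the rim; lift it straight up 90 mm or more
- probe_collar (a point): centre of the underside of the probe's collar, 35 mm below the middle of the handle; z along the probe, up
- probe_tip (a point): lower end of the probe's stem, 120 mm below the middle of the handle; z along the probe, up
- eye_left (a point): centre of the upper face of one of the two ring eyes of the fixed metal holder, 125 mm above the bench: a level flat ring, hole 26 mm, 42 mm outside, 12 mm thick; z up. Local x points away from the robot to the holder's crossbar and post (60 mm behind the eyes; the post ends 15 mm above the rings), local y along the crossbar. An 8 mm base plate lies under both eyes
- eye_right (a point): the same point of the other ring eye, 120 mm from eye_left along the crossbar (local -y from eye_left)
- beaker: clear open beaker, loose, 55 mm wide, 71 mm high, on the holder's base plate under one of the two eyes (within 8 mm of its axis); either eye may be the one. Origin: centre of its underside. A closed culture dish, 58 mm wide and 15 mm high, lies under the other eye
- stir_rod: bystander: a plain steel stirring rod, 10 mm thick and 156 mm long with a small ball top and no collar, standing in a second parking tube like the probe's, at least 120 mm from the probe; origin: centre of its lower end. To be left alone
Not all that is in view belongs to the job. Of the things like the probe, leave any that is brown, orange or yellow; of the rest the larger one is meant.

How it is judged:
By the outcome, as a careful person would: the job done as asked, in the order asked, and still so for the second after the job is handed in, with the robot touching nothing.
It also fails if it takes over 42 s, if anything falls off the work surface, if the arm or the gripper's body presses on something with over 40 N, if the wrist force passes 120 N, or if a joint passes its speed limit or range.

ROBOT

A 6-joint arm with a two-finger parallel gripper is mounted at the origin on a cart in front of the work surface, level with it; the furniture and walls round the work are solid. World frame = base frame: x ahead of the robot, y to its left, z up, the work surface at z = 0. Lengths are in mm, angles in rad, forces in N, time in s.
With the tool pointing down it reaches from about 400 to 925 mm from the base axis. Payload 12.5 kg.
Tool frame: the origin (TCP) lies at the very end of the fingers, on their centre line; the grasp point (between the pads) lies 19 mm behind it; x points along the fingers, z is the direction in which the jaws open and shut, and the axes are right-handed (so a half turn about x gives the same grasp; the last joint's range is limited). The gripper opens to 95 mm and grips with 3 to 60 N. Pads are 20 mm wide; open, the fingers measure 119 mm over their backs; the gripper's body (75 mm by 180 mm) begins 59 mm behind the grasp point.
Start: joints at [1.103, 0.491, 1.559, -0, 1.092, -0.106], TCP at [221.208, 584.563, 214.661] pointing down, gripper open.
Joint ranges: [-3.1, 3.1], [-0.84, 2.19], [0.05, 2.79], [-1.13, 4.28], [0.06, 2.93], [-2.69, 2.69]. Speed limits (rad/s): [2.22, 2.22, 2.79, 3.14, 3.14, 3.14].

INTERFACE

Orientations are given as [roll, pitch, yaw] about the fixed x, y, z axes, in that order (R = Rz(yaw) Ry(pitch) Rx(roll)).
In Python, from cell import env gives the robot as it stands. The module is installed in compiled form; this text tells all that it offers.
- The arm moves only by the shell command python3 -m pendant 'ROWS'. ROWS is JSON, one flat list of numbers, 5 for each row, row after row: the shift along the tool's x, y, z normalised to -1 to 1, where 1 is 0.03 m, then the turn about the tool's x normalised to -1 to 1, where 1 is 0.5 rad, then the opening, from 0 (shut) to 1 (fully open). A call has 1 to 5 rows; each row shifts and turns the pose as measured when the row begins, along the tool's axes as they then stand; what a row does not reach is not made up. A row lasts 1/8 s, in which the tool goes at most 62.5 mm and 10.7 degrees, less where a joint would pass 70% of its speed; a pose out of reach is approached as far as the arm can. A call with a number of a shift or a turn outside -1 to 1 is refused whole. A call with a gripper value outside its range is refused whole. The fingers move at their own pace and stop on an object; the grip force is fixed at half the most. Time passes only in rows, so rows that do not move let the fingers close. It gives the time, the measured TCP pose, the force and the opening at its end, in the units of the state.
- env.state(): the state, without advancing time (a new reading comes with each control period).
- env.read_camera(name): name is "scene" or "top" or "wrist"; returns (picture, depth): 384x512x3 uint8, blue, green, red; 384x512 float32, mm along the optical axis (not along the pixel's ray), 0 where there is no reading.
- env.camera_info(name): a dict with "fx", "fy", "cx", "cy" (pixels), "position" and "orientation" of the camera in the world. Camera axes: x right, y down, z forward; pixel columns grow to the right and rows downward; lengths in mm; the calibration is good to about 2 mm. A picture is of the moment at which its call begins: read the wrist's pose just before it. camera_info takes no time and is no camera call; for the wrist camera it gives the pose at the moment of the call.
- env.job_done(): hands the job in, once; it reports no verdict.
The state is a dict: "t": time; "joints": joint angles; "qvel": joint speeds; "tau": joint torques, N m; "eef_pos": TCP position; "tcp_rot": TCP orientation; "ft_force": force on the tool from outside, world axes, zero at the start; "moment": the same for the moment, N m; "opening": opening from 0.0 (shut) to 1.0 (fully open).
Only numpy, scipy, OpenCV 4.12 (cv2) and the standard library are available. Lean on these libraries where they do the work, as an engineer would, in place of code of your own. Each camera call takes 0.05 s, during which the arm holds its last target.

## Working session

There is one attempt and no reset: what is moved stays moved. The work goes in short steps, Python scripts to look and compute and a shell command to move; the robot and the scene stay as the last step left them, time stands still between calls to the robot, and variables do not carry over. Pictures are saved under pics/ and viewed, and the job is handed in when it is done.

```bash
mkdir -p pics; python3 - <<'E'
from cell import env
import cv2,numpy as np
for n in ("scene","top"):
    p,d=env.read_camera(n); cv2.imwrite(f"pics/{n}0.png",p); np.savez(f"{n}0.npz",p=p,d=d)
    print(n,env.camera_info(n))
print(env.state())
E
```

```text
scene {'fx': 435.2030832692787, 'fy': 435.2030832692787, 'cx': 248.72465618093622, 'cy': 188.74079843951196, 'position': array([ 230.43695318, -836.29474583,  572.24727729]), 'orientation': array([-2.09895162, -0.01406264, -0.43191161])}
top {'fx': 470.11465061453686, 'fy': 470.11465061453686, 'cx': 251.75138483607466, 'cy': 186.52718184633594, 'position': array([ 440.72806536, -145.17608862, 1155.30313611]), 'orientation': array([-3.04309372,  0.0238943 , -1.56242767])}
{'t': 0.1, 'joints': array([ 1.10336860e+00,  4.91477716e-01,  1.55937976e+00,  1.93010363e-06,
        1.09173919e+00, -1.05603182e-01]), 'qvel': array([-2.72523732e-04, -1.04309970e-03, -2.75543116e-03, -2.53553408e-04,
       -1.77879364e-05,  9.87363230e-05]), 'tau': array([ 1.50753593e-03, -6.13613462e+01, -2.58603770e+01,  6.93324488e-02,
        4.70506854e-02, -1.71697229e-05]), 'eef_pos': array([221.11813721, 584.34161033, 214.13660511]), 'tcp_rot': array([ 3.03428438,  1.56979231, -2.03993003]), 'ft_force': array([ 0.09489205, -0.40671017, -0.41346408]), 'moment': array([ 0.06214604,  0.00541425, -0.00917777]), 'opening': 1.002784269686835}
```

View pics/scene0.png

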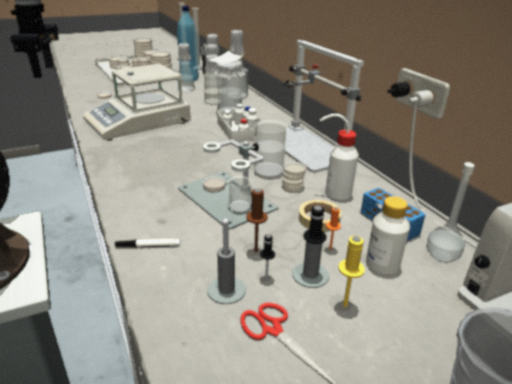

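View pics/top0.png

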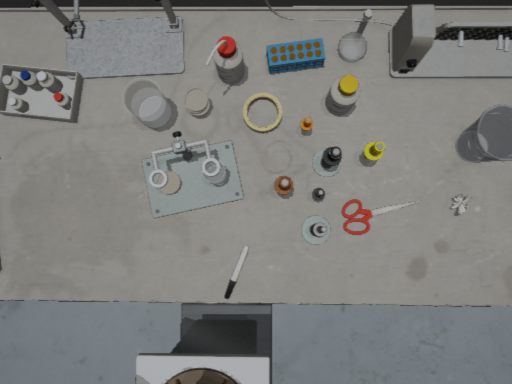

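```bash
cat > h.py <<'E'
import numpy as np,cv2
from scipy.spatial.transform import Rotation as R
from cell import env
def ray(n,u,v,ci=None):
    c=ci or env.camera_info(n); M=R.from_euler('xyz',c['orientation']).as_matrix()
    return np.array(c['position']),M@np.array([(u-c['cx'])/c['fx'],(v-c['cy'])/c['fy'],1])
def onz(n,u,v,z,ci=None):
    o,r=ray(n,u,v,ci); return o+r*(z-o[2])/r[2]
def proj(n,P,ci=None):
    c=ci or env.camera_info(n); M=R.from_euler('xyz',c['orientation']).as_matrix()
    q=M.T@(np.array(P)-c['position']); return c['cx']+c['fx']*q[0]/q[2],c['cy']+c['fy']*q[1]/q[2]
E
python3 - <<'E'
from h import *
p=np.load('top0.npz')['p'];s=np.load('scene0.npz')['p']
a=cv2.resize(p[110:250,265:405],(560,560),interpolation=3)
b=cv2.resize(p[120:220,135:255],(720,600),interpolation=3)
c=cv2.resize(s[130:310,180:380],(800,720),interpolation=3)
cv2.imwrite('pics/a.png',a);cv2.imwrite('pics/b.png',b);cv2.imwrite('pics/c.png',cv2.resize(c,(660,594)))
E
```

```text
(no output)
```

View pics/a.png

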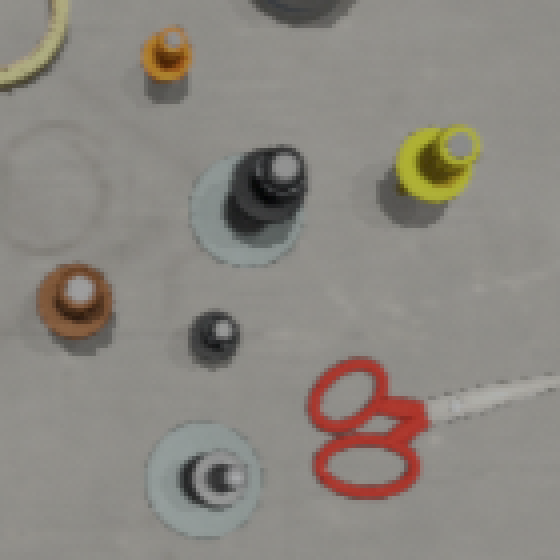

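View pics/b.png

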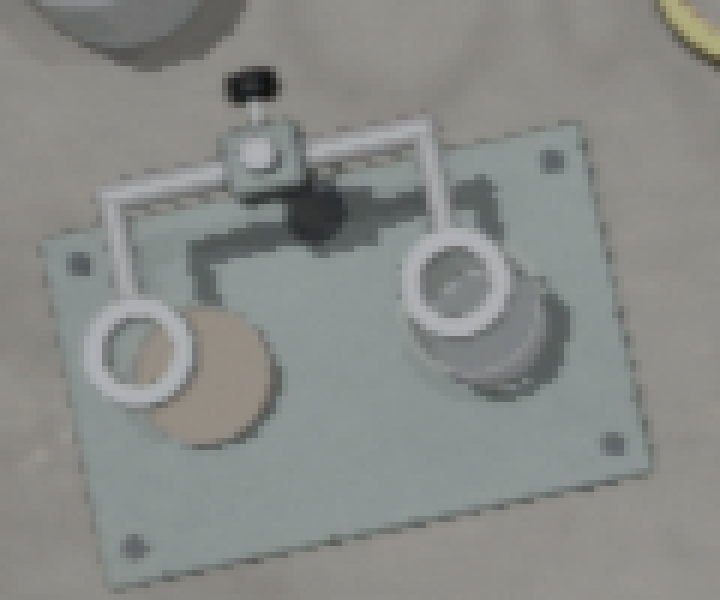

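View pics/c.png

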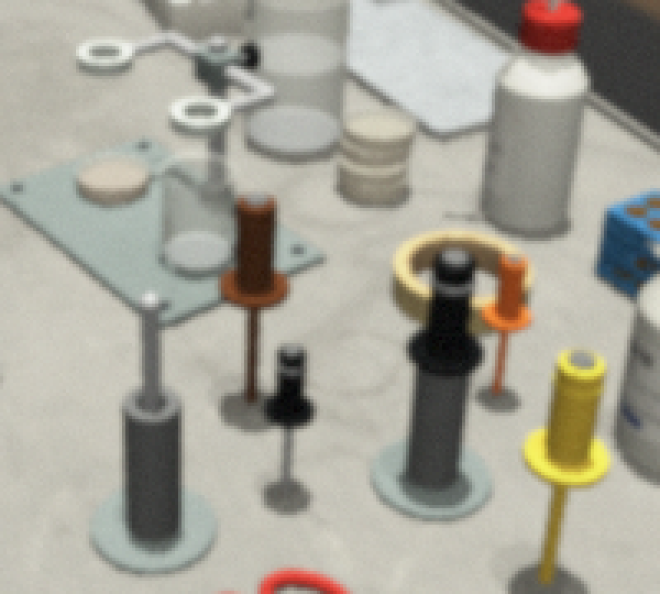

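The first reach could go to any of these (top-view pixels):
- big black probe in a tube, (335,151)
- small black probe, (319,194)
- brown, (284,185)
- orange, (307,125)
- yellow, (374,151)

I choose the big black one. It isn't an excluded colour, it is the larger of the two black ones, and its collar sits on a grey tube. The close crop confirms this. The stirring rod is at (320,230). The beaker is under the right eye at (211,167), and the dish is under the left eye at (158,179).

```bash
python3 - <<'E'
from h import *
p=np.load('top0.npz')['p'];s=np.load('scene0.npz')['p']
g=cv2.cvtColor(p,cv2.COLOR_BGR2GRAY)
def ring(img,x0,y0,x1,y1,th,n,z):
    g=cv2.cvtColor(img,cv2.COLOR_BGR2GRAY)[y0:y1,x0:x1]
    m=cv2.resize(g,None,fx=4,fy=4,interpolation=cv2.INTER_CUBIC)
    m=(m>th).astype(np.uint8)
    cs,h=cv2.findContours(m,cv2.RETR_CCOMP,cv2.CHAIN_APPROX_NONE)
    for c,hh in zip(cs,h[0]):
        if hh[3]>=0 and len(c)>30:
            e=cv2.fitEllipse(c); u=x0+(e[0][0]+.5)/4-.5; v=y0+(e[0][1]+.5)/4-.5
            print(n,'hole',round(u,2),round(v,2),np.array(e[1])/4,onz(n,u,v,z).round(1))
for th in (170,185,200):
    ring(p,195,150,225,185,th,'top',125); ring(p,145,165,172,192,th,'top',125)
    ring(s,225,152,256,175,th,'scene',125); ring(s,198,136,228,156,th,'scene',125)
# foot
hsv=cv2.cvtColor(p,cv2.COLOR_BGR2HSV)
print('foot',onz('top',326.3,162,5))
print('handle top',onz('top',265+283/4-.4,110+165/4-.4,156))
c=onz('top',265+283/4-.4,110+165/4-.4,156)
print(proj('scene',c),proj('scene',[c[0],c[1],127]),proj('scene',[c[0],c[1],92]))
d=np.load('top0.npz')['d']; print(d[140:165:3,325:345:3])
E
```

```text
top hole 210.37 166.54 [13.28382015 13.68620396] [586.3 -27.6 125. ]
top hole 157.46 178.04 [13.36093616 13.57824707] [560.   89.6 125. ]
scene hole 240.38 163.03 [3.75664043 9.77543354] [588.1 -30.1 125. ]
scene hole 211.27 150.4 [ 6.20719147 19.86066628] [551.   58.4 125. ]
scene hole 211.17 145.27 [3.10078168 8.728302  ] [561.   86.1 125. ]Traceback (most recent call last):
  File "<stdin>", line 14, in <module>
  File "<stdin>", line 9, in ring
TypeError: 'NoneType' object is not subscriptable
```

```bash
python3 - <<'E'
from h import *
p=np.load('top0.npz')['p']
print('foot',onz('top',326.3,162,5))
c=onz('top',265+283/4-.4,110+165/4-.4,156)
print('handle top',c)
print(proj('scene',c),proj('scene',[c[0],c[1],127]),proj('scene',[c[0],c[1],92]))
print('rod',onz('top',265+236/4,110+478/4,166),'small',onz('top',319,194,60),'brown',onz('top',284.5,183,130),'yellow',onz('top',379,147,120),'orange',onz('top',308,120,80))
s=env.state(); print(s['eef_pos'],R.from_euler('xyz',s['tcp_rot']).as_matrix().round(3))
print(env.camera_info('wrist'))
E
```

```text
foot [ 615.9987919  -299.87420677    5.        ]
handle top [ 617.22503758 -299.07064783  156.        ]
(np.float64(316.67288849880845), np.float64(207.66591008031133)) (np.float64(315.1848038959973), np.float64(221.17306512561987)) (np.float64(313.4608640311966), np.float64(236.82104844502317))
rod [ 449.03336146 -272.41408748  166.        ] small [ 532.21679409 -274.98701012   60.        ] brown [ 550.06104992 -191.50478561  130.        ] yellow [ 632.62923039 -401.10416339  120.        ] orange [ 703.00588338 -248.09886433   80.        ]
[221.11813721 584.34161033 214.13660511] [[-0.    -0.935  0.354]
 [-0.001  0.354  0.935]
 [-1.     0.    -0.001]]
{'fx': 266.1005204526564, 'fy': 266.1005204526564, 'cx': 257.51802516554983, 'cy': 189.60029582953655, 'position': array([152.48779261, 609.05129454, 384.61717663]), 'orientation': array([2.88038629e+00, 7.29781781e-04, 1.20846480e+00])}
```

```bash
python3 -m pendant '[-1,-0.5,-0.5,0,1, 0,-1,-1,0,1, 0,-1,-1,0,1, 0,-1,-1,0,1, 0,-1,-1,0,1]'; python3 -m pendant '[0,-1,-1,0,1, 0,-1,-1,0,1, 0,-1,-1,0,1, 0,-1,-1,0,1, 0,-1,-1,0,1]'
```

```text
t: 0.72
eef_pos: [300.2, 406.8, 243.1]
tcp_rot: [3.0, 1.567, -2.071]
ft_force: [0.5, 0.4, 0.2]
opening: 1.005
t: 1.35
eef_pos: [389.7, 207.0, 243.2]
tcp_rot: [2.917, 1.566, -2.152]
ft_force: [0.7, 0.8, -0.1]
opening: 0.998
```

```bash
python3 -m pendant '[0,-1,-1,0,1, 0,-1,-1,0,1, 0,-1,-1,0,1, 0,-1,-1,0,1, 0,-1,-1,0,1]'; python3 -m pendant '[0,-1,-1,0,1, 0,-1,-1,0,1, 0,-1,-1,0,1, 0,-1,-1,0,1, 0,-1,-1,0,1]'
cat > tgt.py <<'E'
from h import *
import sys
s=env.state(); M=R.from_euler('xyz',s['tcp_rot']).as_matrix()
T=np.array([float(a) for a in sys.argv[1:4]])
print('pos',s['eef_pos'].round(1),'f',s['ft_force'].round(1),'delta tool rows',(M.T@(T-s['eef_pos'])/30).round(3)); print(M.round(3))
E
python3 tgt.py 617 -299 240
```

```text
t: 1.98
eef_pos: [479.5, 7.1, 243.3]
tcp_rot: [2.765, 1.565, -2.304]
ft_force: [0.1, -0.4, 0.4]
opening: 1.0
t: 2.6
eef_pos: [569.1, -193.0, 242.6]
tcp_rot: [2.436, 1.564, -2.634]
ft_force: [-0.2, 1.2, -0.3]
opening: 0.996
pos [ 569.1 -193.   242.6] f [-0.2  1.2 -0.3] delta tool rows [ 0.089 -2.735 -2.751]
[[-0.006 -0.937  0.35 ]
 [-0.003  0.35   0.937]
 [-1.     0.004 -0.005]]
```

```bash
python3 -m pendant '[0,-0.9,-0.9,0,1, 0,-0.9,-0.9,0,1, 0,-0.7,-0.7,0,1, 0,-0.2,-0.2,0,1, 0,0,0,0,1]'; python3 tgt.py 617 -299 240; python3 - <<'E'
from h import *
ci=env.camera_info('wrist'); p,d=env.read_camera('wrist'); cv2.imwrite('pics/w1.png',p)
print(ci['position'],proj('wrist',[617,-299,156],ci))
import pickle; pickle.dump((ci,p,d),open('w1.pkl','wb'))
E
```

```text
t: 3.22
eef_pos: [617.2, -302.4, 239.6]
tcp_rot: [2.019, 1.561, -3.055]
ft_force: [-0.6, 0.4, -0.6]
opening: 1.0
pos [ 617.2 -302.4  239.6] f [-0.6  0.4 -0.6] delta tool rows [-0.014  0.047  0.105]
[[-0.01  -0.936  0.353]
 [-0.001  0.353  0.936]
 [-1.     0.009 -0.004]]
[ 550.13181267 -277.81181623  410.68388864] (np.float64(262.37232674506606), np.float64(193.78549280534023))
```

View pics/w1.png

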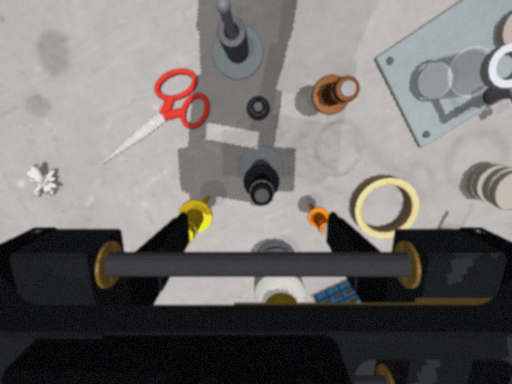

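```bash
python3 - <<'E'
from h import *
import pickle; ci,p,d=pickle.load(open('w1.pkl','rb'))
c=cv2.resize(p[140:220,220:320],(800,640),interpolation=3)[:600]; cv2.imwrite('pics/w1c.png',c)
print(onz('wrist',261.5,192.5,156,ci), d[188:197:2,256:268:2])
E
```

```text
[ 615.45707272 -299.34765952  156.        ] [[262.2766  262.32852 262.8291  262.77478 262.16345 262.7031 ]
 [262.62335 261.52167 260.56244 261.60254 260.52094 261.5296 ]
 [261.68884 261.56186 261.15805 261.89117 260.60086 261.443  ]
 [262.76605 261.05798 261.49686 262.4342  262.70535 261.06412]
 [263.01202 263.2392  263.6675  262.05838 262.89188 262.18716]]
```

View pics/w1c.png

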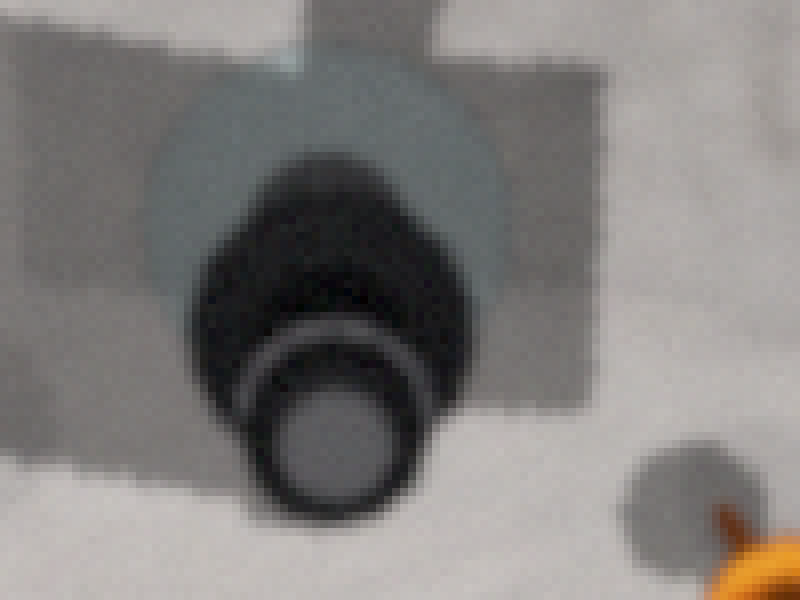

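```bash
python3 -m pendant '[1,0.03,0.1,0,1, 1,0,0,0,1, 1,0,0,0,1, 0.8,0,0,0,1, 0.2,0,0,0,1]'; python3 tgt.py 617 -299.5 115
```

```text
t: 3.9
eef_pos: [615.7, -293.1, 119.5]
tcp_rot: [2.176, 1.563, -2.892]
ft_force: [-0.3, -0.2, 0.3]
opening: 1.0
pos [ 615.7 -293.1  119.5] f [-0.3 -0.2  0.3] delta tool rows [ 0.152 -0.114 -0.184]
[[-0.007 -0.937  0.348]
 [-0.002  0.348  0.937]
 [-1.     0.006 -0.004]]
```

```bash
python3 -m pendant '[0.15,-0.1,-0.18,0,1, 0,0,0,0,1]'; python3 tgt.py 617 -299.5 115
```

```text
t: 4.15
eef_pos: [617.1, -299.0, 116.4]
tcp_rot: [2.357, 1.565, -2.71]
ft_force: [0.5, -0.3, -0.4]
opening: 0.999
pos [ 617.1 -299.   116.4] f [ 0.5 -0.3 -0.4] delta tool rows [ 0.047 -0.001 -0.016]
[[-0.006 -0.938  0.348]
 [-0.003  0.348  0.938]
 [-1.     0.004 -0.004]]
```

```bash
python3 -m pendant '[0.04,0,0,0,0, 0,0,0,0,0, 0,0,0,0,0, 0,0,0,0,0, 0,0,0,0,0]';  python3 -m pendant '[0,0,0,0,0, 0,0,0,0,0]'; python3 tgt.py 617 -299.5 115
```

```text
t: 4.78
eef_pos: [617.7, -299.4, 117.1]
tcp_rot: [2.816, 1.566, -2.251]
ft_force: [0.1, 0.4, 0.5]
opening: 0.53
t: 5.03
eef_pos: [617.6, -299.3, 117.1]
tcp_rot: [2.795, 1.566, -2.272]
ft_force: [0.1, 0.3, -0.2]
opening: 0.32
pos [ 617.6 -299.3  117.1] f [ 0.1  0.3 -0.2] delta tool rows [ 0.071  0.018 -0.012]
[[-0.003 -0.938  0.348]
 [-0.004  0.348  0.938]
 [-1.     0.002 -0.005]]
```

```bash
python3 -m pendant '[0,0,0,0,0, 0,0,0,0,0, 0,0,0,0,0]'; python3 tgt.py 617 -299.5 115
```

```text
t: 5.4
eef_pos: [617.6, -299.4, 117.1]
tcp_rot: [2.78, 1.566, -2.288]
ft_force: [-0.5, -0.3, 0.3]
opening: 0.251
pos [ 617.6 -299.4  117.1] f [-0.5 -0.3  0.3] delta tool rows [ 0.069  0.018 -0.011]
[[-0.003 -0.938  0.348]
 [-0.004  0.348  0.938]
 [-1.     0.002 -0.005]]
```

```bash
python3 -m pendant '[-0.5,0,0,0,0, -1,0,0,0,0, -1,0,0,0,0, -1,0,0,0,0, -1,0,0,0,0]';python3 -m pendant '[-0.8,0,0,0,0, -0.3,0,0,0,0, 0,0,0,0,0]'; python3 tgt.py 587 -29 282;  python3 - <<'E'
from h import *
p,d=env.read_camera('scene'); cv2.imwrite('pics/s1.png',p)
E
```

```text
t: 6.02
eef_pos: [617.4, -298.4, 257.7]
tcp_rot: [2.331, 1.564, -2.736]
ft_force: [0.1, 0.3, -0.0]
opening: 0.25
t: 6.4
eef_pos: [617.8, -298.3, 296.3]
tcp_rot: [-3.009, 1.565, -1.793]
ft_force: [-0.6, -1.0, -1.5]
opening: 0.25
pos [ 617.8 -298.3  296.3] f [-0.6 -1.  -1.5] delta tool rows [0.429 4.082 8.062]
[[-0.001 -0.938  0.348]
 [-0.005  0.348  0.938]
 [-1.    -0.001 -0.005]]
```

View pics/s1.png

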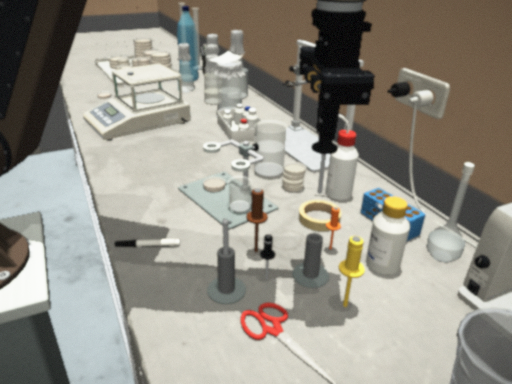

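The picture shows the probe out of its tube, collar at (323,147) and stem down to (322,195). The tube at (314,257) is empty and nothing else has moved. Next I carry it to the eye above the beaker.

```bash
python3 -m pendant '[0,0.25,0.5,0,0, 0,0.45,0.9,0,0, 0,0.45,0.9,0,0, 0,0.45,0.9,0,0, 0,0.45,0.9,0,0]';python3 -m pendant '[0,0.45,0.9,0,0, 0,0.45,0.9,0,0, 0,0.45,0.9,0,0, 0,0.25,0.5,0,0, 0,0.1,0.1,0,0]'; python3 tgt.py 587 -29 282
```

```text
t: 7.08
eef_pos: [600.1, -154.7, 289.6]
tcp_rot: [1.97, 1.561, -3.1]
ft_force: [-0.4, -0.5, -1.8]
opening: 0.248
t: 7.7
eef_pos: [583.2, -34.8, 286.4]
tcp_rot: [1.822, 1.555, 3.039]
ft_force: [0.2, -0.6, -1.0]
opening: 0.246
pos [583.2 -34.8 286.4] f [ 0.2 -0.6 -1. ] delta tool rows [ 0.145 -0.056  0.225]
[[-0.016 -0.938  0.346]
 [ 0.002  0.346  0.938]
 [-1.     0.016 -0.004]]
```

```bash
python3 -m pendant '[0.8,-0.04,0.2,0,0, 0.2,0,0,0,0, 0,0,0,0,0]'; python3 tgt.py 587 -29 250;  python3 - <<'E'
from h import *
s,d=env.read_camera('scene'); p,d=env.read_camera('wrist');ci=env.camera_info('wrist')
cv2.imwrite('pics/s2.png',cv2.resize(s[90:230,180:300],(600,700))[:600]);cv2.imwrite('pics/w2.png',p)
cv2.imwrite('s2raw.png',s)
print(proj('wrist',[587,-29,125],ci),proj('scene',[587,-29,125]))
E
```

```text
t: 8.07
eef_pos: [585.9, -30.6, 255.9]
tcp_rot: [1.855, 1.555, 3.072]
ft_force: [-0.3, -1.1, -0.4]
opening: 0.247
pos [585.9 -30.6 255.9] f [-0.3 -1.1 -0.4] delta tool rows [ 0.197 -0.02   0.062]
[[-0.016 -0.938  0.346]
 [ 0.001  0.346  0.938]
 [-1.     0.015 -0.004]]
(np.float64(260.618315502457), np.float64(185.05979151859805)) (np.float64(239.72974991681238), np.float64(162.91711327504257))
```

View pics/s2.png

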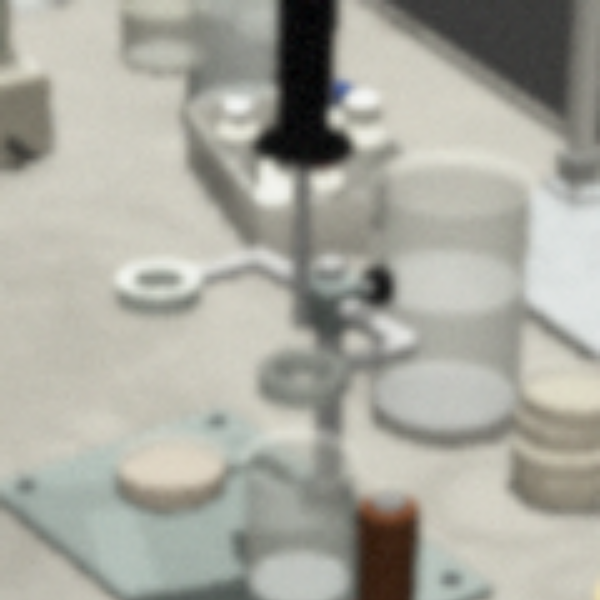

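View pics/w2.png

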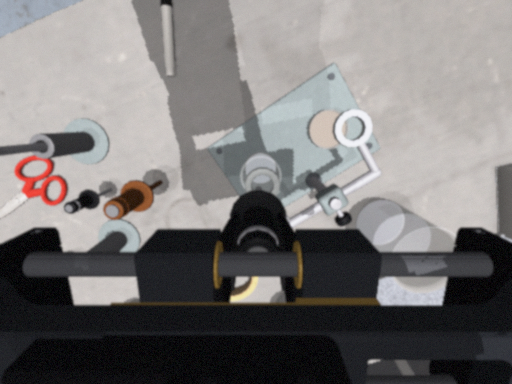

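```bash
python3 - <<'E'
from h import *
for P in ([585.9,-30.6,146],[584,-30.6,146],[587,-29,146],[585.9,-30.6,231],[587,-29,125]): print(P,np.round(proj('scene',P),1))
# ring now in the same picture, local background
E
```

```text
[585.9, -30.6, 146] [239.6 154.9]
[584, -30.6, 146] [238.8 155.1]
[587, -29, 146] [239.8 154.6]
[585.9, -30.6, 231] [239.7 119.1]
[587, -29, 125] [239.7 162.9]
```

```bash
python3 -m pendant '[0.3,-0.05,0.06,0,0, 0.5,0,0,0,0, 0.5,0,0,0,0, 0,0,0,0,0]'; python3 tgt.py 587 -29 152;  python3 - <<'E'
from h import *
s,d=env.read_camera('scene')
cv2.imwrite('pics/s3.png',cv2.resize(s[100:220,180:300],(600,600)))
E
```

```text
t: 8.68
eef_pos: [587.5, -29.8, 214.9]
tcp_rot: [1.862, 1.556, 3.079]
ft_force: [-0.1, -0.0, -1.3]
opening: 0.247
pos [587.5 -29.8 214.9] f [-0.1 -0.  -1.3] delta tool rows [ 2.096 -0.004  0.027]
[[-0.015 -0.938  0.347]
 [ 0.001  0.347  0.938]
 [-1.     0.014 -0.004]]
```

View pics/s3.png

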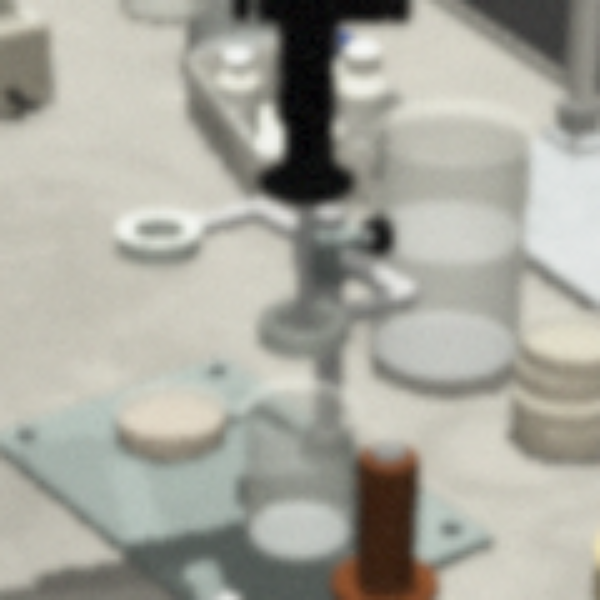

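The stem passes into the ring at (305,312), with the ring's near rim in front of it and no contact force. I continue down.

```bash
python3 -m pendant '[0.5,0,0,0,0, 0.5,0,0,0,0, 0.4,0,0,0,0, 0.2,0,0,0,0, 0,0,0,0,0]'; python3 tgt.py 587 -29 150
```

```text
t: 9.35
eef_pos: [587.2, -29.8, 164.2]
tcp_rot: [1.87, 1.557, 3.087]
ft_force: [-0.2, 0.7, -0.7]
opening: 0.248
pos [587.2 -29.8 164.2] f [-0.2  0.7 -0.7] delta tool rows [0.472 0.01  0.023]
[[-0.014 -0.938  0.347]
 [ 0.001  0.347  0.938]
 [-1.     0.013 -0.004]]
```

```bash
python3 -m pendant '[0.25,0,0,0,0, 0.1,0,0,0,0, 0.1,0,0,0,0, 0,0,0,0,0]'; python3 tgt.py 587 -29 150; python3 - <<'E'
from h import *
s,d=env.read_camera('scene')
cv2.imwrite('pics/s4.png',cv2.resize(s[100:220,180:300],(600,600)))
E
```

```text
t: 9.85
eef_pos: [587.4, -29.8, 150.5]
tcp_rot: [1.88, 1.559, 3.096]
ft_force: [0.2, 0.1, -0.7]
opening: 0.246
pos [587.4 -29.8 150.5] f [ 0.2  0.1 -0.7] delta tool rows [0.017 0.023 0.02 ]
[[-0.012 -0.938  0.347]
 [ 0.001  0.347  0.938]
 [-1.     0.012 -0.004]]
```

View pics/s4.png

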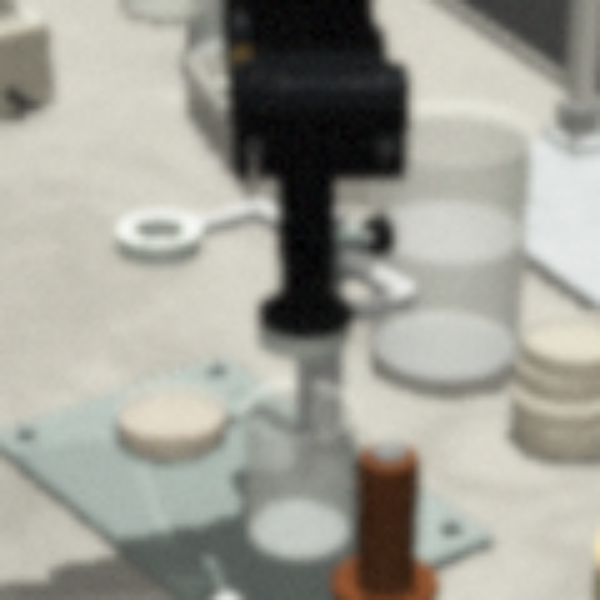

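```bash
python3 -m pendant '[0.05,0,0,0,0, 0,0,0,0,0]'; python3 -m pendant '[0.05,0,0,0,0, 0,0,0,0,0]'
```

```text
t: 10.15
eef_pos: [587.7, -29.8, 150.4]
tcp_rot: [1.903, 1.56, 3.119]
ft_force: [-0.3, -0.0, -0.7]
opening: 0.246
t: 10.4
eef_pos: [587.9, -29.9, 150.3]
tcp_rot: [1.933, 1.562, -3.134]
ft_force: [0.1, 0.4, -2.0]
opening: 0.248
```

```bash
python3 -m pendant '[0.1,0,0,0,0, 0,0,0,0,0]'; python3 -m pendant '[0.1,0,0,0,0]'
```

```text
t: 10.65
eef_pos: [588.4, -29.8, 150.4]
tcp_rot: [2.029, 1.565, -3.038]
ft_force: [-0.7, -0.1, -0.0]
opening: 0.244
t: 10.78
eef_pos: [588.8, -30.0, 149.7]
tcp_rot: [2.207, 1.567, -2.859]
ft_force: [-9.7, 0.1, 36.0]
opening: 0.248
```

```bash
python3 -m pendant '[0,0,0,0,0, 0,0,0,0,0]'; python3 - <<'E'
from h import *
s,d=env.read_camera('scene')
cv2.imwrite('pics/s5.png',cv2.resize(s[100:220,180:300],(600,600)))
E
```

```text
t: 11.02
eef_pos: [588.9, -30.0, 149.8]
tcp_rot: [2.302, 1.567, -2.765]
ft_force: [-0.2, 0.0, 1.1]
opening: 0.25
```

View pics/s5.png

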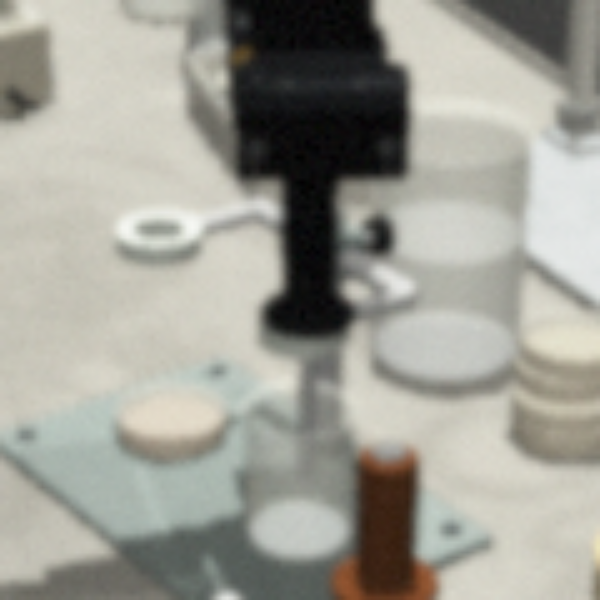

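The collar at (308,318) sits directly on the ring, contact was felt, and the tip is inside the beaker. I open the jaws.

```bash
python3 -m pendant '[0,0,0,0,1, 0,0,0,0,1, 0,0,0,0,1, 0,0,0,0,1]'; python3 -m pendant '[0,0,0,0,1, 0,0,0,0,1, 0,0,0,0,1, 0,0,0,0,1]'
```

```text
t: 11.58
eef_pos: [588.7, -30.0, 148.7]
tcp_rot: [2.126, 1.566, -2.941]
ft_force: [0.7, 0.0, -0.2]
opening: 0.611
t: 12.08
eef_pos: [588.7, -30.0, 148.7]
tcp_rot: [2.122, 1.566, -2.944]
ft_force: [-0.9, 0.7, 0.2]
opening: 0.987
```

```bash
python3 -m pendant '[-0.5,0,0,0,1, -1,0,0,0,1, -1,0,0,0,1, -1,0,0,0,1, -0.5,0,0,0,1]'; python3 -m pendant '[0,1,0,0,1, 0,1,0,0,1, 0,1,0,0,1, 0,1,0,0,1, 0,0,0,0,1]';  python3 - <<'E'
from h import *
s,d=env.read_camera('scene');t,d=env.read_camera('top')
cv2.imwrite('pics/s6.png',cv2.resize(s[100:220,180:300],(600,600)))
cv2.imwrite('pics/t6.png',t);print(env.state()['t'],env.state()['ft_force'])
E
```

```text
t: 12.7
eef_pos: [589.0, -29.8, 275.5]
tcp_rot: [2.153, 1.566, -2.914]
ft_force: [-0.9, -0.3, 0.0]
opening: 1.002
t: 13.32
eef_pos: [472.9, 12.8, 277.5]
tcp_rot: [2.364, 1.568, -2.702]
ft_force: [0.2, 0.1, -0.0]
opening: 0.998
13.425 [0.50271239 0.33649474 0.38290234]
```

View pics/s6.png

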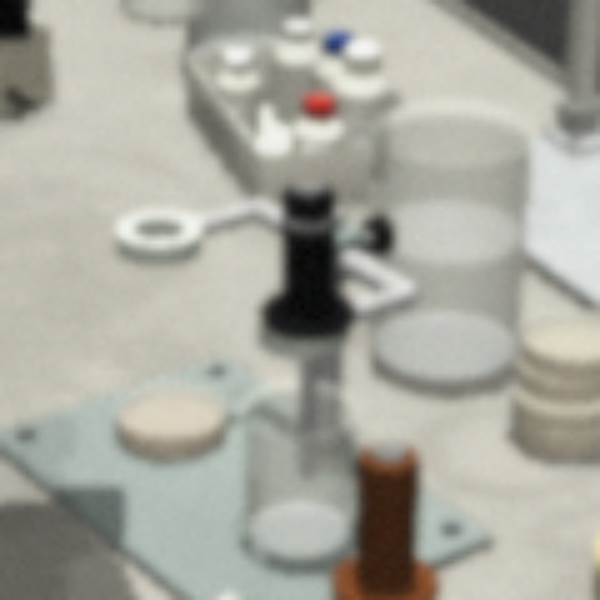

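View pics/t6.png

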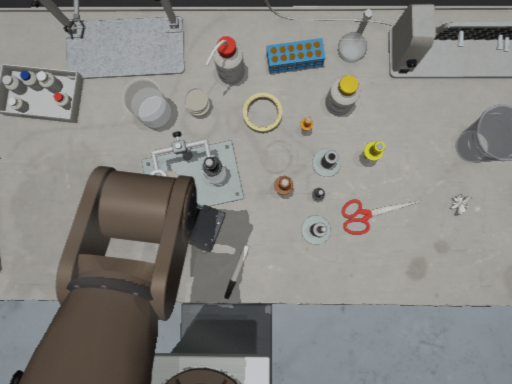

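The probe hangs upright in the ring with its collar on the ring at (308,318) in the crop and its tip in the beaker. In the top view the rod at (320,230) and the beaker at (213,172) are where they were, and the arm is clear of everything.

```bash
python3 -c "
from cell import env
print(env.job_done())"
```

```text
the job is handed in; nothing more can be done
None
```

I lifted the large black probe out of its tube and lowered it through the right eye, the one above the beaker. I held it until the collar met the ring, then let go, backed the arm away and handed in at about 13.4 s.

**Last checks:** The final pictures show the probe upright on its collar with its tip in the beaker. The beaker, the stirring rod and the other probes look unmoved, and the robot is touching nothing.

**Contact force:** Small downward steps had no effect at first. The next, larger step brought the collar onto the ring with a brief 36 N upward push at the wrist and 10 N sideways. It fell to about 1 N before I opened the jaws, and it is below the 120 N wrist limit.

No check failed. Positions from the different cameras disagreed by up to about 2.5 mm, which is well inside the ring's 9 mm clearance.

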